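# Get the weighing bottle out from behind the reagent bottles and onto the balance

### The job

The low glass weighing bottle stands at the back of the grey reagent tray, hemmed in by three taller reagent bottles. Stand all three reagent bottles upright in the empty steel tray at the side, then fetch the weighing bottle and set it down gently, upright, in the middle of the balance pan, and only after that put the three reagent bottles back upright in the grey tray, each on the very spot where it stood at the start. Let go of everything, and leave the conical flask, the test-strip tube and the open glass dish where they are.

Things in the scene. Friction and masses are not known exactly. Their poses are not given: they have to be found in the camera images.
- wide_bottle: Round reagent bottle of clear glass, the widest: body 56 mm across up to 67 mm high, short shoulder, ribbed blue screw cap 47 mm across from 79 to 104 mm above its base (its top). About 0.19 kg. Origin: centre of its underside, z up. Starts upright in one of three places in the grey tray and must end where it started; its turn about z does not matter.
- narrow_bottle: Slender round bottle of amber glass, the tallest: body 44 mm across up to 81 mm high, sloped shoulder, black screw cap 29 mm across from 96 to 120 mm above its base (its top). About 0.16 kg. Origin: centre of its underside, z up. Starts upright in one of three places in the grey tray and must end where it started; its turn about z does not matter.
- square_bottle: White plastic bottle of square section: body 48 x 48 mm, 70 mm high, flat shoulder, round white screw cap 36 mm across from 74 to 98 mm above its base (its top). About 0.15 kg. Origin: centre of its underside, z up, x and y square to its sides. Starts upright in one of three places in the grey tray and must end where it started; its turn about z does not matter.
- weighing_bottle: Low round glass weighing bottle with its stopper, one rigid piece: body 44 mm across, 30 mm high (45 mm over a thin white line), stopper 41 mm across up to 34 mm, knob 16 mm across up to 46 mm. About 0.07 kg. Origin: centre of its underside, z up. Starts upright at the far side of the grey tray with gaps of 5 to 25 mm to the bottles round it; once they are away, grip its body along the tray's y.
- reagent_tray: Grey plastic spill tray, fixed: 152 mm (its x) by 208 mm (its y) outside, rim 38 mm high, walls and floor 4 mm: things in it stand 4 mm above its origin. Origin: centre of its underside, on the bench; x points to its back, away from the robot, within 0.3 rad. Bottle places near (30, 62), (30, -62), (-33, 0) mm, weighing bottle near (30, 0), each within 3 mm; which bottle is where changes.
- steel_tray: Shallow empty stainless-steel tray, fixed: 250 mm (its x) by 120 mm (its y) outside, rim 14 mm high, walls and floor 3 mm: things in it stand 3 mm above its origin. Origin: centre of its underside, on the bench; x along its long side, away from the robot. It lies left or right of the grey tray. The three bottles fit in a row along its x, for instance at -80, 0 and 80 mm.
- balance_pan: Round steel pan, 116 mm across, on a white balance (205 x 150 mm, fixed, nothing on it higher than 57 mm), which stands on the other side of the grey tray from the steel tray. Origin: centre of the pan's top surface, 55 mm above the bench, z up. The pan does not give under load.
- conical_flask: Bystander: stoppered clear conical flask, 66 mm across at its foot, 120 mm tall with its cork, standing on the bench beyond the grey tray. Origin: centre of its underside. Leave it alone.
- strip_tube: Bystander: white test-strip tube with blue bands, 31 mm across, 96 mm tall, standing on the bench beyond the grey tray. Origin: centre of its underside. Leave it alone.
- glass_dish: Bystander: empty open glass dish, 85 mm across, 18 mm high, on the bench between the robot and the grey tray. Origin: centre of its underside. Leave it alone.
Mind the look-alikes: they are no part of the job. What is shaped like the narrow_bottle but yellow is not meant.

How it is judged (in metres and radians):
On the way, in this order (a step that is already met when the one before it is completed fails the run):
1. All three reagent bottles stand upright and let go in the steel tray, the weighing bottle still in the grey tray (x of wide_bottle in the frame of steel_tray between -0.112 and 0.112 m and y of wide_bottle in the frame of steel_tray between -0.047 and 0.047 m and z of wide_bottle in the frame of steel_tray between -0.002 and 0.008 m and x of narrow_bottle in the frame of steel_tray between -0.112 and 0.112 m and y of narrow_bottle in the frame of steel_tray between -0.047 and 0.047 m and z of narrow_bottle in the frame of steel_tray between -0.002 and 0.008 m and x of square_bottle in the frame of steel_tray between -0.112 and 0.112 m and y of square_bottle in the frame of steel_tray between -0.047 and 0.047 m and z of square_bottle in the frame of steel_tray between -0.002 and 0.008 m and contact force between the fingers and wide_bottle below 0.1 N and linear speed of each of wide_bottle, narrow_bottle, square_bottle below 0.02 m/s and angular speed of each of wide_bottle, narrow_bottle, square_bottle below 0.2 rad/s and angle between each of wide_bottle, narrow_bottle, square_bottle's own z axis and vertical below 0.1 rad and contact force between the fingers and narrow_bottle below 0.1 N and contact force between the fingers and square_bottle below 0.1 N and x of weighing_bottle in the frame of reagent_tray between -0.072 and 0.072 m and y of weighing_bottle in the frame of reagent_tray between -0.1 and 0.1 m and z of weighing_bottle in the frame of reagent_tray between -0.002 and 0.012 m), for 0.2 s.
2. The weighing bottle stands let go in the middle of the balance pan while the three reagent bottles are still in the steel tray (horizontal distance between weighing_bottle and balance_pan below 0.015 m and z of weighing_bottle in the frame of balance_pan between -0.004 and 0.004 m and contact force between the fingers and weighing_bottle below 0.1 N and linear speed of weighing_bottle below 0.02 m/s and angular speed of weighing_bottle below 0.2 rad/s and angle between weighing_bottle's own z axis and vertical below 0.1 rad and x of wide_bottle in the frame of steel_tray between -0.112 and 0.112 m and y of wide_bottle in the frame of steel_tray between -0.047 and 0.047 m and z of wide_bottle in the frame of steel_tray between -0.002 and 0.008 m and x of narrow_bottle in the frame of steel_tray between -0.112 and 0.112 m and y of narrow_bottle in the frame of steel_tray between -0.047 and 0.047 m and z of narrow_bottle in the frame of steel_tray between -0.002 and 0.008 m and x of square_bottle in the frame of steel_tray between -0.112 and 0.112 m and y of square_bottle in the frame of steel_tray between -0.047 and 0.047 m and z of square_bottle in the frame of steel_tray between -0.002 and 0.008 m), for 0.2 s.
At the end, for the whole second after the job is handed in: Each of the three reagent bottles stands upright (within 0.1 rad), let go and at rest, within 15 mm of the spot in the grey tray where it stood at the start; the weighing bottle stands upright, let go and at rest on the balance pan, within 15 mm of its middle (distance of each of wide_bottle, narrow_bottle, square_bottle from where it was at the start of the episode below 0.015 m and linear speed of each of wide_bottle, narrow_bottle, square_bottle, weighing_bottle below 0.02 m/s and angular speed of each of wide_bottle, narrow_bottle, square_bottle, weighing_bottle below 0.2 rad/s and angle between each of wide_bottle, narrow_bottle, square_bottle, weighing_bottle's own z axis and vertical below 0.1 rad and horizontal distance between weighing_bottle and balance_pan below 0.015 m and z of weighing_bottle in the frame of balance_pan between -0.004 and 0.004 m and contact force between the fingers and weighing_bottle below 0.1 N); the robot touches nothing.
It fails at once if A reagent bottle or the weighing bottle is tipped over (more than 0.6 rad) (angle between any of wide_bottle, narrow_bottle, square_bottle, weighing_bottle's own z axis and vertical above 0.6 rad).
It fails at once if The weighing bottle is dropped (falls freely at more than 0.4 m/s, as after 10 mm or more) (contact force between the fingers and weighing_bottle below 0.05 N and linear speed of weighing_bottle above 0.4 m/s).
It fails at once if The weighing bottle is pressed hard on the balance pan (more than 40 N) (contact force between weighing_bottle and balance_pan above 40 N).
It fails at once if The conical flask, the test-strip tube or the glass dish is moved by more than 25 mm (distance of any of conical_flask, strip_tube, glass_dish from where it was at the start of the episode above 0.025 m).
It also fails if it takes over 144 s, if anything falls off the work surface, if the arm or the gripper's body presses on something with over 40 N, if the wrist force passes 120 N, or if a joint passes its speed limit or range.

### The arm

A 6-joint arm with a two-finger parallel gripper is mounted at the origin on the work surface. World frame = base frame: x ahead of the robot, y to its left, z up, the work surface at z = 0. Lengths are in m, angles in degrees, forces in N, time in s.
With the tool pointing down it reaches from about 0.3 to 0.75 m from the base axis. Payload 8.5 kg.
Tool frame: the origin (TCP) lies at the very end of the fingers, on their centre line; the grasp point (between the pads) lies 19 mm behind it; z points along the fingers, y is the line along which they close (so a half turn about z gives the same grasp; the last joint's range is limited). The gripper opens to 85 mm and grips with 20 to 120 N. Pads are 22 mm wide; open, the fingers measure 114 mm over their backs; the gripper's body (76 mm by 85 mm) begins 54 mm behind the grasp point. The pads swing forward as they close: fully open they stand 13 mm farther back than shut.
Start: joints at [50.861, 21.807, 74.336, -0, 83.858, -12.336], TCP at [0.248, 0.491, 0.231] pointing down, gripper open.
Joint ranges: [-178.18, 178.18], [-50.72, 133.34], [12.68, 142.11], [-81.47, 261.47], [9.98, 163.14], [-165.26, 165.26]. Speed limits (degrees/s): [136.94, 136.94, 180, 180, 180, 180].

### API

Orientations are given as a 3x3 rotation matrix whose columns are the frame's x, y, z axes.
In Python, from rig import observe, cams, ticket gives the robot as it stands.
- The arm moves only by the tool move_arm, never from a script. Its arguments are lists of equal length, an entry for each row: "jaw": the finger opening in cm, from 0 to 8.54; "dp": the shift along the tool's x, y, z in cm, a list of three; "turn": the turn, a rotation vector about the tool's x, y, z in rad, a list of three. In form: {"jaw": [jaw, ...], "dp": [[tx, ty, tz], ...], "turn": [[wx, wy, wz], ...]}. A call has 1 to 12 rows; each row shifts and turns the commanded pose from where the row before left it, along the tool's axes as they then stand; what a row does not reach is not made up. A row lasts 1/12 s, in which the tool goes at most 41.7 mm and 7.16 degrees, less where a joint would pass 70% of its speed; a pose out of reach is approached as far as the arm can. A call is refused whole if a number of a shift passes 4.17 or a number of a turn 0.125, either way. A call with a gripper value outside its range is refused whole. The fingers move at their own pace and stop on an object; "force" is the grip in N (left out, the last holds). Time passes only in rows, so rows that do not move let the fingers close. It gives the time, the measured TCP pose, the force, the opening and the grip force at its end, in the units of the state.
- observe(): the state, without advancing time (a new reading comes with each control period).
- cams.get_image(name): name is "side" or "top" or "wrist"; returns (picture, depth): 400x640x3 uint8, red, green, blue; 400x640 float32, m along the optical axis (not along the pixel's ray), 0 where there is no reading.
- cams.calibration(name): a dict with "vertical_fov" (degrees; the focal length in pixels is half the picture's height over the tangent of half this angle, whatever the lens; pixels are square), "cx", "cy" (the principal point, pixels), "view" (4x4, takes a point from world to camera coordinates); the wrist camera has in their place "tool_from_camera" (4x4, takes a point from camera to tool coordinates, whose origin is the TCP and whose axes are the flange's). Camera axes: x right, y up, looking along -z (the intrinsics and any distortion apply to the point x, -y, -z); pixel columns grow to the right and rows downward; lengths in m; the calibration is good to about 2 mm. A picture is of the moment at which its call begins: read the wrist's pose just before it. calibration takes no time and is no camera call.
- ticket.close_job(): hands the job in; it is judged then, once.
Trained networks look in the newest picture that a camera, given by its name, has taken for a name from the list of things; names that differ only in an ending like _2 or _b are one class to them, and where a whole thing is asked for, a point or a joint stands for the part that bears it (a point fixed in the world has none). Each returns a list of dicts, best first, with "p" (0 to 1); they miss things now and then, are a little off and sometimes report something else, mostly with a low value. They report only what shows in the picture. A call takes as long as a camera call. They do not tell look-alikes from the thing itself.
- cams.spot_in(camera, query): "box" ([centre column, centre row, width, height] as shares, 0 to 1, of the picture: columns of its width, rows of its height, round what is visible of it).
- cams.outline_of(camera, query): "mask" (400x640 bool, what is visible of it) and "box" ([centre column, centre row, width, height] as shares, 0 to 1, of the picture: columns of its width, rows of its height, round what is visible of it).
- cams.mark_of(camera, query): "location" ([column, row] as shares, 0 to 1, of the picture: columns of its width, rows of its height: a listed point, or the origin of a listed thing).
The state is a dict: "time_s": time; "q": joint angles; "qvel": joint speeds; "joint_efforts": joint torques, N m; "position": TCP position; "tool_rot": TCP orientation; "ft_force": force on the tool from outside, world axes, zero at the start; "wrist_torque": the same for the moment, N m; "grip_width": finger opening in m; "gripper_force": force on a finger pad.
Only numpy, scipy, OpenCV 4.12 (cv2) and the standard library are available. Lean on these libraries where they do the work, as an engineer would, in place of code of your own. Each camera call takes 0.05 s, during which the arm holds its last target. There are 200 camera calls.

## Working session

There is one attempt and no reset: what is moved stays moved. The work goes in short steps, Python scripts to look and compute and a tool call to move; the robot and the scene stay as the last step left them, time stands still between calls to the robot, and variables do not carry over. Pictures are saved under pics/ and viewed, at most 14 in all, crops included, and the job is handed in when it is done.

Besides the shell and the picture viewer there is one more tool, called after "Call:" by a JSON object that holds its "api" and its "payload". move_arm: Moves the arm, as the interface text tells. Its arguments: {"type":"object","properties":{"jaw":{"type":"array","items":{"type":"number"}},"dp":{"type":"array","items":{"type":"array","items":{"type":"number"}}},"turn":{"type":"array","items":{"type":"array","items":{"type":"number"}}},"force":{"type":"number"}},"required":["jaw","dp","turn"]}

```bash
mkdir -p pics; ls; cat > h.py <<'E'
import numpy as np, cv2
from rig import observe, cams, ticket
def grab(n):
    im,d=cams.get_image(n); return im,d
def f(c): return 200/np.tan(np.radians(c["vertical_fov"])/2)
def cloud(n,d):
    c=cams.calibration(n); F=f(c)
    v,u=np.mgrid[0:400,0:640]
    P=np.stack([(u-c["cx"])/F*d,-(v-c["cy"])/F*d,-d,np.ones_like(d)],-1)
    if "view" in c: M=np.linalg.inv(np.array(c["view"]))
    else:
        s=observe(); T=np.eye(4); T[:3,:3]=s["tool_rot"]; T[:3,3]=s["position"]; M=T@np.array(c["tool_from_camera"])
    return (P@M.T)[...,:3]
E
python3 - <<'E'
from h import *
print(observe())
for n in ["top","side"]:
    c=cams.calibration(n); print(n,c)
    im,d=grab(n); cv2.imwrite(f"pics/{n}0.png",im[...,::-1]); np.save(f"{n}0.npy",d)
    P=cloud(n,d)
    for q in "wide_bottle narrow_bottle square_bottle weighing_bottle reagent_tray steel_tray balance_pan conical_flask strip_tube glass_dish".split():
        for r in cams.outline_of(n,q)[:3]:
            m=r["mask"]&(d>0); p=P[m]
            if len(p)<20: continue
            print(n,q,round(r["p"],2),np.round(np.array(r["box"])*[640,400,640,400]).astype(int),"med",np.median(p,0).round(3),"lo",np.percentile(p,3,0).round(3),"hi",np.percentile(p,97,0).round(3))
E
```

```text
pics
{'time_s': 0.0, 'q': array([ 5.08605741e+01,  2.18414284e+01,  7.43848734e+01,  1.60765862e-03,
        8.38563642e+01, -1.23364899e+01]), 'qvel': array([ 0.07330213, -0.00574175,  0.03869443,  0.02511617,  0.04652218,
        0.04171725]), 'joint_efforts': array([ 3.66405162e-03, -4.48455727e+01, -2.31287527e+01, -2.12339978e-05,
        4.70571962e-03,  4.60304580e-05]), 'position': array([0.24782619, 0.49068357, 0.23070696]), 'tool_rot': array([[-8.92561193e-01,  4.50925324e-01, -9.32343289e-04],
       [ 4.50926163e-01,  8.92560576e-01, -1.10143923e-03],
       [ 3.35506022e-04, -1.40351989e-03, -9.99998959e-01]]), 'ft_force': array([ 0.56776834, -0.64748377, -0.70654174]), 'wrist_torque': array([-0.00554581,  0.01481465, -0.06180185]), 'gripper_force': 0.0, 'grip_width': 0.08525798714068887}
top {'vertical_fov': 46.559554822797516, 'cx': 328.1113580977424, 'cy': 198.98655972919275, 'view': array([[ 0.00468863, -0.99976756,  0.02104363, -0.01327135],
       [ 0.99823818,  0.00592411,  0.05903757, -0.59117866],
       [-0.05914851,  0.02072975,  0.99803393, -1.15408037],
    
[... 2787 characters left out ...]
1] hi [0.565 0.343 0.058]
side balance_pan 0.36 [326 206  21  39] med [0.554 0.006 0.074] lo [ 0.536 -0.002  0.005] hi [0.584 0.056 0.125]
side conical_flask 0.62 [379 153  21  41] med [0.748 0.165 0.048] lo [0.725 0.148 0.003] hi [0.778 0.185 0.12 ]
side strip_tube 0.6 [429 263  14  32] med [ 0.749 -0.204  0.07 ] lo [ 0.74  -0.21   0.005] hi [ 0.766 -0.184  0.098]
side strip_tube 0.42 [291 140  42  29] med [0.514 0.29  0.054] lo [0.465 0.241 0.051] hi [0.566 0.342 0.058]
side strip_tube 0.25 [378 154  24  42] med [0.747 0.165 0.045] lo [0.724 0.148 0.001] hi [0.777 0.192 0.119]
side glass_dish 0.81 [262 240  30  32] med [ 0.39  -0.012  0.003] lo [ 0.352 -0.057 -0.001] hi [0.427 0.023 0.019]
```

```bash
python3 - <<'E'
from h import *
a=cv2.imread("pics/top0.png")[100:300,150:500]
cv2.imwrite("pics/c1.png",cv2.resize(a,None,fx=2.25,fy=2.25,interpolation=cv2.INTER_CUBIC))
a=cv2.imread("pics/side0.png")[120:280,250:450]
cv2.imwrite("pics/c2.png",cv2.resize(a,None,fx=3.7,fy=3.7,interpolation=cv2.INTER_CUBIC))
Pt=cloud("top",np.load("top0.npy"));Ps=cloud("side",np.load("side0.npy"))
def rep(n,c,r,z0,z1):
    for k,P in (("top",Pt),("side",Ps)):
        p=P.reshape(-1,3);m=(np.hypot(p[:,0]-c[0],p[:,1]-c[1])<r)&(p[:,2]>z0)&(p[:,2]<z1);p=p[m]
        if len(p)<6: print(n,k,len(p));continue
        (cx,cy),rr=cv2.minEnclosingCircle((p[:,:2]*1000).astype(np.float32))
        b=cv2.minAreaRect((p[:,:2]*1000).astype(np.float32))
        print(n,k,len(p),"mean",p.mean(0).round(4),"circ",round(cx,1),round(cy,1),round(rr,1),"rect",np.round(b[0],1),np.round(b[1],1),round(b[2],1))
rep("wide cap",(.607,.081),.035,.099,.125)
rep("narrow cap",(.554,.02),.03,.116,.14)
rep("square cap",(.615,-.04),.035,.095,.115)
rep("square body",(.615,-.04),.05,.065,.08)
rep("weigh",(.616,.023),.03,.03,.045)
rep("pan",(.515,.295),.075,.05,.06)
for n,c,s,z0,z1 in (("tray",(.585,.02),.15,.034,.042),("steel",(.523,-.324),.15,.009,.02)):
  for k,P in (("top",Pt),("side",Ps)):
    p=P.reshape(-1,3);m=(np.abs(p[:,:2]-c).max(1)<s)&(p[:,2]>z0)&(p[:,2]<z1);p=p[m]
    if n=="steel": p=p[p[:,1]<-.24]
    b=cv2.minAreaRect((p[:,:2]*1000).astype(np.float32)); print(n,k,len(p),np.round(b[0],1),np.round(b[1],1),round(b[2],2))
E
```

```text
wide cap top 322 mean [0.6113 0.0837 0.1076] circ 611.3 83.6 23.8 rect [611.7  83.4] [44.6 46.2] 45.1
wide cap side 225 mean [0.6108 0.0798 0.1069] circ 611.1 82.7 24.3 rect [611.5  82.5] [47. 45.] 54.6
narrow cap top 127 mean [0.5561 0.0207 0.1232] circ 556.2 20.8 15.0 rect [556.2  20.8] [28.  27.7] 26.9
narrow cap side 103 mean [0.556  0.0174 0.1226] circ 556.2 19.8 15.6 rect [555.8  19.2] [29.5 27.1] 75.7
square cap top 179 mean [ 0.6184 -0.0391  0.1011] circ 618.5 -38.9 18.0 rect [617.8 -39.3] [33.2 34.6] 45.6
square cap side 150 mean [ 0.6182 -0.042   0.1014] circ 618.6 -39.9 19.0 rect [618.3 -40.3] [35.4 33.8] 2.1
square body top 179 mean [ 0.617  -0.0382  0.0723] circ 618.5 -38.8 30.7 rect [618.5 -39.8] [46.7 48.2] 0.7
square body side 171 mean [ 0.6137 -0.0523  0.0725] circ 618.2 -41.0 30.8 rect [618.3 -42.6] [48.7 47.2] 1.2
weigh top 223 mean [0.6174 0.022  0.0366] circ 617.7 21.9 22.4 rect [618.7  21.7] [42.8 42.4] 0.1
weigh side 86 mean [0.6096 0.0252 0.0372] circ 609.9 29.3 23.9 rect [610.3  27.8] [43.6 32.5] 48.4
pan top 1862 mean [0.5155 0.2954 0.0546] circ 522.5 292.5 67.3 rect [516.6 297.4] [122.6 118.4] 65.0
pan side 873 mean [0.515  0.2912 0.0544] circ 514.5 293.4 61.4 rect [512.8 292.7] [117.5 118.5] 43.0
tray top 856 [623.8  39.9] [232.6 248.6] 2.89
tray side 730 [623.6  38.6] [231.8 251. ] 2.77
steel top 417 [ 523.8 -323.1] [122.1 250.3] 85.26
steel side 653 [ 524.5 -323.9] [122.5 250.5] 85.5
```

View pics/c1.png

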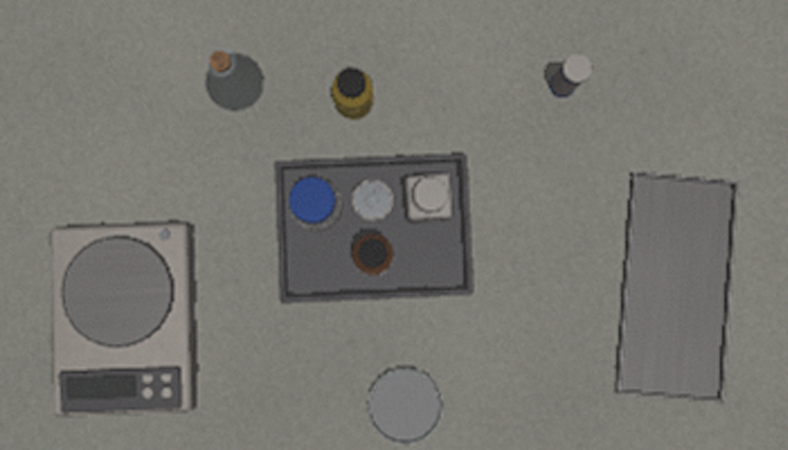

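View pics/c2.png

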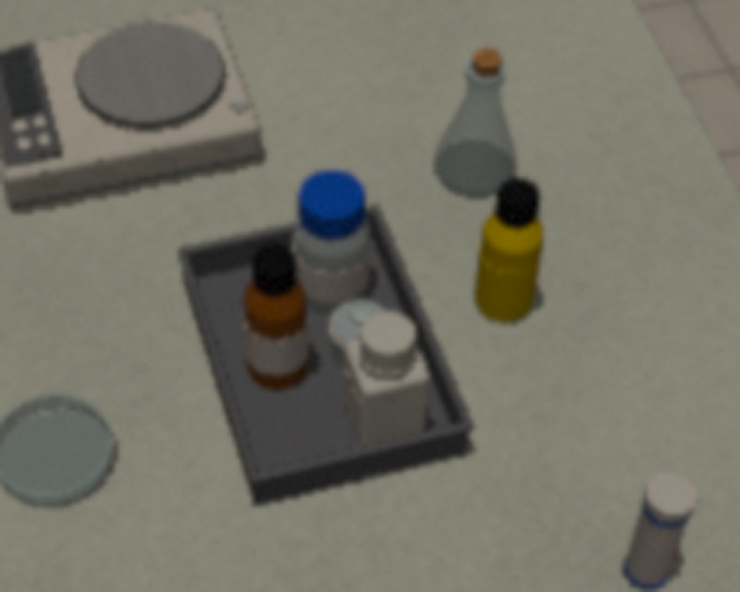

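Two things look like the narrow_bottle: amber at top-image (318,214), inside the grey tray, and yellow at (309,140), behind the tray. The amber one fits the description, and the enlarged crop confirms the colours. The steel tray is on the right at (452,227) and the balance on the left at (203,229). Clear order: square, then narrow, then wide.

Call:
{"api": "move_arm", "payload": {"jaw": [8.5,8.5,8.5,8.5,8.5,8.5,8.5,8.5,8.5,8.5,8.5,8.5], "dp": [[0,0,0],[0,0,0],[0,0,0],[0,0,0],[-1.0,-1.5,0],[-2,-3,0],[-2.4,-3.4,0],[-2.4,-3.4,0],[-2.4,-3.4,0],[-2.4,-3.4,0],[-2.4,-3.4,0],[-2.4,-3.4,0]], "turn": [[0,0,-0.117],[0,0,-0.117],[0,0,-0.117],[0,0,-0.117],[0,0,0],[0,0,0],[0,0,0],[0,0,0],[0,0,0],[0,0,0],[0,0,0],[0,0,0]], "force": 50}}

```text
time_s: 2.1
position: [0.4228, 0.2401, 0.2316]
tool_rot: [[-1.0, -0.0, 0.001], [-0.0, 1.0, 0.0], [-0.001, 0.0, -1.0]]
ft_force: [0.5, 0.1, 0.0]
grip_width: 0.0851
gripper_force: 0.0
```

Call:
{"api": "move_arm", "payload": {"jaw": [8.5,8.5,8.5,8.5,8.5,8.5,8.5,8.5,8.5,8.5,8.5,8.5], "dp": [[-2.4,-3.4,0],[-2.4,-3.4,0],[-2.4,-3.4,0],[-2.4,-3.4,0],[-2.4,-3.4,0],[-2.4,-3.4,0.5],[-2.0,-3.0,1.5],[-1.5,-2.3,2.0],[-1.0,-1.5,2.0],[-0.6,-0.6,2.0],[0,0,2.0],[0,0,1.5]], "turn": [[0,0,0],[0,0,0],[0,0,0],[0,0,0],[0,0,0],[0,0,0],[0,0,0],[0,0,0],[0,0,0],[0,0,0],[0,0,0],[0,0,0]]}}

```text
time_s: 3.1
position: [0.6167, -0.0365, 0.1143]
tool_rot: [[-1.0, 0.001, -0.002], [0.001, 1.0, 0.001], [0.002, 0.001, -1.0]]
ft_force: [-0.7, 0.5, 0.5]
grip_width: 0.0853
gripper_force: 0.0
```

```bash
python3 - <<'E'
from h import *
s=observe();print(s["time_s"],s["position"].round(4))
im,d=grab("wrist"); cv2.imwrite("pics/w1.png",im[...,::-1])
P=cloud("wrist",d); p=P.reshape(-1,3)
for n,c,r,z0,z1 in (("square",(.618,-.04),.035,.095,.112),("narrow",(.556,.02),.03,.116,.14)):
    q=p[(np.hypot(p[:,0]-c[0],p[:,1]-c[1])<r)&(p[:,2]>z0)&(p[:,2]<z1)&(d.ravel()>0)]
    print(n,len(q), len(q) and (q.mean(0).round(4), cv2.minEnclosingCircle((q[:,:2]*1000).astype(np.float32))))
E
```

```text
3.1 [ 0.6167 -0.0365  0.1143]
square 2869 (array([ 0.6159, -0.0371,  0.0993]), ((617.043212890625, -37.15830993652344), 17.908336639404297))
narrow 3546 (array([0.5543, 0.0215, 0.1215]), ((554.8216552734375, 22.45076560974121), 15.34921932220459))
```

View pics/w1.png

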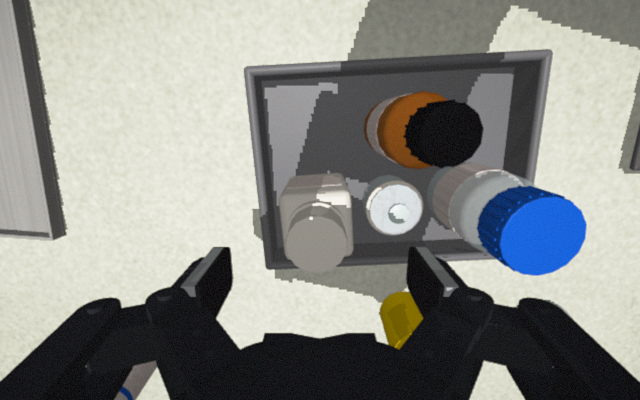

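The wrist picture shows the square bottle cap at (315,240), between the open fingers. The amber narrow cap is at (443,132), the wide blue cap at (532,230) and the weighing bottle at (395,208).

Call:
{"api": "move_arm", "payload": {"jaw": [8.5,8.5,8.5,3,3,3,3,3,3,3,3,3], "dp": [[-0.1,-0.15,1.5],[0,0,1.4],[0,0,0],[0,0,0],[0,0,0],[0,0,0],[0,0,0],[0,0,0],[0,0,0],[0,0,0],[0,0,0],[0,0,0]], "turn": [[0,0,0],[0,0,0],[0,0,0],[0,0,0],[0,0,0],[0,0,0],[0,0,0],[0,0,0],[0,0,0],[0,0,0],[0,0,0],[0,0,0]], "force": 50}}

```text
time_s: 4.15
position: [0.6184, -0.0375, 0.0886]
tool_rot: [[-1.0, -0.0, 0.002], [-0.0, 1.0, -0.001], [-0.002, -0.001, -1.0]]
ft_force: [-0.8, -0.3, 5.5]
grip_width: 0.0342
gripper_force: 49.6
```

```bash
python3 - <<'E'
from h import *
s=observe();print(s["time_s"],s["position"].round(4),s["grip_width"],s["gripper_force"])
im,d=grab("wrist"); cv2.imwrite("pics/w2.png",im[180:,150:500,::-1])
P=cloud("wrist",d)
# lowest finger z near fingers
for side,(a,b) in (("L",(150,300)),("R",(340,480))):
    R=P[180:330,a:b]; m=(d[180:330,a:b]>0)&(im[180:330,a:b].max(-1)<110)&(np.abs(R[...,0]-s["position"][0])<.02)&(np.abs(R[...,1]-s["position"][1])<.07)&(R[...,2]>.06)
    print(side,m.sum(),np.percentile(R[m],[1,5,50,95],axis=0).round(4) if m.sum() else "")
E
```

```text
4.15 [ 0.6184 -0.0375  0.0886] 0.03421024362463539 49.58034574985504
L 7192 [[ 0.6007 -0.088   0.0972]
 [ 0.6011 -0.0851  0.1065]
 [ 0.6067 -0.0653  0.1449]
 [ 0.6194 -0.0531  0.1655]]
R 7005 [[ 0.6007 -0.0238  0.0959]
 [ 0.601  -0.0213  0.1055]
 [ 0.6068 -0.0102  0.1443]
 [ 0.6197  0.0093  0.1657]]
```

View pics/w2.png

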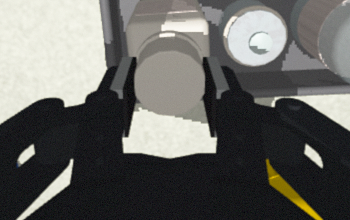

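The width is 34 mm on a 36 mm cap, and the finger tips sit about 7 mm above the TCP, so only the top of the cap is held. I'll regrip 6 mm lower.

Call:
{"api": "move_arm", "payload": {"jaw": [5,5,5,3,3,3,3,3,3,3], "dp": [[0,0,0],[0,0,0],[0,0,0.7],[0,0,0],[0,0,0],[0,0,0],[0,0,0],[0,0,0],[0,0,0],[0,0,0]], "turn": [[0,0,0],[0,0,0],[0,0,0],[0,0,0],[0,0,0],[0,0,0],[0,0,0],[0,0,0],[0,0,0],[0,0,0]], "force": 50}}

```text
time_s: 5.03
position: [0.618, -0.0373, 0.0803]
tool_rot: [[-1.0, -0.0, -0.0], [-0.0, 1.0, -0.0], [0.0, -0.0, -1.0]]
ft_force: [-0.1, -0.2, -1.2]
grip_width: 0.0346
gripper_force: 49.8
```

Call:
{"api": "move_arm", "payload": {"jaw": [3,3,3,3,3,3,3,3,3,3,3,3], "dp": [[0,0,-1],[0,0,-2],[0,0,-2],[0,-1,-1.5],[0.2,-2,-1],[0.2,-3,0],[0.2,-3.4,0],[0.2,-3.4,0],[0.2,-3.4,0],[0.2,-3.4,0],[0.2,-3.4,0],[0,-2.8,0]], "turn": [[0,0,0],[0,0,0],[0,0,0],[0,0,0],[0,0,0],[0,0,0],[0,0,0],[0,0,0],[0,0,0],[0,0,0],[0,0,0],[0,0,0]]}}

```text
time_s: 6.03
position: [0.6034, -0.2978, 0.1563]
tool_rot: [[-1.0, 0.001, 0.0], [0.001, 1.0, -0.001], [-0.0, -0.001, -1.0]]
ft_force: [0.8, 0.5, -1.1]
grip_width: 0.0343
gripper_force: 50.0
```

Call:
{"api": "move_arm", "payload": {"jaw": [3,3,3,3,3,3,3,3,5,6,8.5,8.5], "dp": [[0,-2,1],[0,-1.5,2],[0,0,2],[0,0,1.5],[0,0,0.7],[0,0,0.3],[0,0,0],[0,0,0],[0,0,0],[0,0,0],[0,0,-1],[0,0,-2]], "turn": [[0,0,0],[0,0,0],[0,0,0],[0,0,0],[0,0,0],[0,0,0],[0,0,0],[0,0,0],[0,0,0],[0,0,0],[0,0,0],[0,0,0]]}}

```text
time_s: 7.03
position: [0.6033, -0.3298, 0.1095]
tool_rot: [[-1.0, -0.0, -0.003], [-0.0, 1.0, 0.002], [0.003, 0.002, -1.0]]
ft_force: [-0.2, 0.4, -0.2]
grip_width: 0.0807
gripper_force: 0.0
```

Call:
{"api": "move_arm", "payload": {"jaw": [8.5,8.5,8.5,8.5,8.5,8.5,8.5,7,7,7,7,7], "dp": [[0,1,-2],[0.4,2.5,0],[0.45,3.4,0],[0.45,3.4,0],[0.45,3.4,0],[0.45,3.4,0],[0.45,3.4,0],[0.45,3.4,0],[0.45,3.4,0],[0.45,3.4,0],[0.4,2.6,0],[0.4,1.2,0]], "turn": [[0,0,0],[0,0,0],[0,0,0],[0,0,0],[0,0,0],[0,0,0],[0,0,0],[0,0,0],[0,0,0],[0,0,0],[0,0,0],[0,0,0]]}}

```text
time_s: 8.03
position: [0.5557, 0.0176, 0.1317]
tool_rot: [[-1.0, -0.003, 0.002], [-0.003, 1.0, 0.0], [-0.002, 0.0, -1.0]]
ft_force: [0.7, -0.1, -0.4]
grip_width: 0.0703
gripper_force: 0.0
```

Call:
{"api": "move_arm", "payload": {"jaw": [7,7,7,7,2,2,2,2,2,2,2,2], "dp": [[0,0.6,0.7],[0,0,1.2],[0,0,0.8],[0,0,0.3],[0,0,0],[0,0,0],[0,0,0],[0,0,0],[0,0,0],[0,0,0],[0,0,0],[0,0,0]], "turn": [[0,0,0],[0,0,0],[0,0,0],[0,0,0],[0,0,0],[0,0,0],[0,0,0],[0,0,0],[0,0,0],[0,0,0],[0,0,0],[0,0,0]]}}

```text
time_s: 9.03
position: [0.5563, 0.0206, 0.1009]
tool_rot: [[-1.0, -0.0, 0.001], [-0.0, 1.0, -0.0], [-0.001, -0.0, -1.0]]
ft_force: [0.5, -0.0, 5.2]
grip_width: 0.0273
gripper_force: 49.7
```

Call:
{"api": "move_arm", "payload": {"jaw": [2,2,2,2,2,2,2,2,2,2,2,2], "dp": [[0,0,-1],[0,0,-2],[0,0,-2],[0,-1,-1.5],[0.4,-2,-1],[0.4,-3,0],[0.4,-3.5,0],[0.4,-3.5,0],[0.4,-3.5,0],[0.4,-3.5,0],[0.4,-3.5,0],[0.4,-3,0]], "turn": [[0,0,0],[0,0,0],[0,0,0],[0,0,0],[0,0,0],[0,0,0],[0,0,0],[0,0,0],[0,0,0],[0,0,0],[0,0,0],[0,0,0]]}}

```text
time_s: 10.03
position: [0.5232, -0.2464, 0.1754]
tool_rot: [[-1.0, 0.001, -0.001], [0.001, 1.0, 0.0], [0.001, 0.0, -1.0]]
ft_force: [0.2, -0.7, -2.1]
grip_width: 0.0272
gripper_force: 49.5
```

Call:
{"api": "move_arm", "payload": {"jaw": [2,2,2,2,2,2,2,2,4,5.5,8.5,8.5], "dp": [[0,-3,0],[0,-2.5,0.5],[0,-1.6,1.5],[0,-0.8,2],[0,0,2],[0,0,1],[0,0,0.5],[0,0,0],[0,0,0],[0,0,0],[0,0,-1],[0,0,-2]], "turn": [[0,0,0],[0,0,0],[0,0,0],[0,0,0],[0,0,0],[0,0,0],[0,0,0],[0,0,0],[0,0,0],[0,0,0],[0,0,0],[0,0,0]]}}

```text
time_s: 11.03
position: [0.5234, -0.3226, 0.1298]
tool_rot: [[-1.0, -0.0, -0.003], [-0.0, 1.0, 0.002], [0.003, 0.002, -1.0]]
ft_force: [-0.8, -0.6, -0.9]
grip_width: 0.0743
gripper_force: 0.0
```

Call:
{"api": "move_arm", "payload": {"jaw": [8.5,8.5,8.5,8.5,8.5,8.5,8.5,8.5,8.5,8.5,8.5,8.5], "dp": [[-0.3,1.2,0],[-0.5,2.5,0],[-0.8,3.7,0],[-0.8,3.7,0],[-0.8,3.7,0],[-0.8,3.7,0],[-0.8,3.7,0],[-0.8,3.7,0],[-0.8,3.7,0],[-0.8,3.7,0],[-0.8,3.7,0],[-0.6,2.5,0]], "turn": [[0,0,0],[0,0,0],[0,0,0],[0,0,0],[0,0,0],[0,0,0],[0,0,0],[0,0,0],[0,0,0],[0,0,0],[0,0,0],[0,0,0]]}}

```text
time_s: 12.03
position: [0.6099, 0.0756, 0.131]
tool_rot: [[-1.0, -0.002, 0.001], [-0.002, 1.0, 0.001], [-0.001, 0.001, -1.0]]
ft_force: [-0.1, -0.4, 0.7]
grip_width: 0.0851
gripper_force: 0.0
```

Call:
{"api": "move_arm", "payload": {"jaw": [8,8,8,8,8,4,4,4,4,4,4,4], "dp": [[-0.2,1.1,0.5],[0,0,1.5],[0,0,1.3],[0,0,0.8],[0,0,0.4],[0,0,0],[0,0,0],[0,0,0],[0,0,0],[0,0,0],[0,0,0],[0,0,0]], "turn": [[0,0,0],[0,0,0],[0,0,0],[0,0,0],[0,0,0],[0,0,0],[0,0,0],[0,0,0],[0,0,0],[0,0,0],[0,0,0],[0,0,0]]}}

```text
time_s: 13.03
position: [0.6125, 0.0826, 0.0864]
tool_rot: [[-1.0, -0.0, 0.002], [-0.0, 1.0, -0.0], [-0.002, -0.0, -1.0]]
ft_force: [-0.2, -0.2, 6.7]
grip_width: 0.0454
gripper_force: 51.3
```

Call:
{"api": "move_arm", "payload": {"jaw": [4,4,4,4,4,4,4,4,4,4,4,4], "dp": [[0,0,-1],[0,0,-2],[0,0,-2],[0.4,-1,-1.5],[0.8,-2,-1],[1.3,-3.1,0],[1.5,-3.6,0],[1.5,-3.6,0],[1.5,-3.6,0],[1.5,-3.6,0],[1.5,-3.6,0],[1.5,-3.6,0]], "turn": [[0,0,0],[0,0,0],[0,0,0],[0,0,0],[0,0,0],[0,0,0],[0,0,0],[0,0,0],[0,0,0],[0,0,0],[0,0,0],[0,0,0]]}}

```text
time_s: 14.03
position: [0.4958, -0.1958, 0.1608]
tool_rot: [[-1.0, -0.0, -0.0], [-0.0, 1.0, 0.0], [0.0, 0.0, -1.0]]
ft_force: [0.4, -0.8, -1.6]
grip_width: 0.0454
gripper_force: 51.6
```

Call:
{"api": "move_arm", "payload": {"jaw": [4,4,4,4,4,4,4,4,4,4,5.5,7], "dp": [[1.5,-3.6,0],[1.5,-3.4,0],[1.3,-2.9,0],[0.7,-1.8,0.5],[0.25,-0.6,1.5],[0,0,2],[0,0,2],[0,0,1],[0,0,0.5],[0,0,0],[0,0,0],[0,0,0]], "turn": [[0,0,0],[0,0,0],[0,0,0],[0,0,0],[0,0,0],[0,0,0],[0,0,0],[0,0,0],[0,0,0],[0,0,0],[0,0,0],[0,0,0]]}}

```text
time_s: 15.03
position: [0.4449, -0.3176, 0.0862]
tool_rot: [[-1.0, -0.001, 0.001], [-0.001, 1.0, -0.001], [-0.001, -0.001, -1.0]]
ft_force: [0.3, -0.4, 0.4]
grip_width: 0.0656
gripper_force: 0.0
```

Call:
{"api": "move_arm", "payload": {"jaw": [8.5,8.5,8.5,8.5,8.5,8.5,8.5,8.5,8.5,8.5,8.5,8.5], "dp": [[0,0,-1.5],[0,0,-2.5],[-0.6,1.2,-2],[-1.2,2.4,0],[-1.7,3.3,0],[-1.7,3.3,0],[-1.7,3.3,0],[-1.7,3.3,0],[-1.7,3.3,0],[-1.7,3.3,0],[-1.7,3.3,0],[-1.7,3.3,0]], "turn": [[0,0,0],[0,0,0],[0,0,0],[0,0,0],[0,0,0],[0,0,0],[0,0,0],[0,0,0],[0,0,0],[0,0,0],[0,0,0],[0,0,0]]}}

```text
time_s: 16.03
position: [0.5992, -0.0155, 0.1461]
tool_rot: [[-1.0, -0.0, 0.001], [-0.0, 1.0, -0.0], [-0.001, -0.0, -1.0]]
ft_force: [1.1, -0.4, 0.4]
grip_width: 0.0848
gripper_force: 0.0
```

Call:
{"api": "move_arm", "payload": {"jaw": [8.5,8.5,8.5,8.5,8.5], "dp": [[-1.2,2.4,0],[-0.75,1.5,0.5],[0,0,1],[0,0,0],[0,0,0]], "turn": [[0,0,0],[0,0,0],[0,0,0],[0,0,0],[0,0,0]]}}

```text
time_s: 16.45
position: [0.6174, 0.021, 0.13]
tool_rot: [[-1.0, 0.0, -0.001], [0.0, 1.0, -0.0], [0.001, -0.0, -1.0]]
ft_force: [-1.1, -0.4, 0.6]
grip_width: 0.0849
gripper_force: 0.0
```

```bash
python3 - <<'E'
from h import *
s=observe();print(s["time_s"],s["position"].round(4))
def fit(p,d,n,c,r,z0,z1):
    p=p.reshape(-1,3)
    q=p[(np.hypot(p[:,0]-c[0],p[:,1]-c[1])<r)&(p[:,2]>z0)&(p[:,2]<z1)&(d.ravel()>0)]
    print(n,len(q), len(q)>5 and (q.mean(0).round(4), np.round(cv2.minEnclosingCircle((q[:,:2]*1000).astype(np.float32))[0],1)))
im,d=grab("wrist"); P=cloud("wrist",d)
fit(P,d,"weigh wrist",(.617,.022),.03,.025,.042); fit(P,d,"knob",(.617,.022),.02,.044,.056)
cv2.imwrite("pics/w3.png",im[...,::-1])
for n in("top","side"):
    im,d=grab(n);P=cloud(n,d); cv2.imwrite(f"pics/{n}1.png",im[...,::-1])
    fit(P,d,n+" square",(.603,-.33),.035,.095,.115);fit(P,d,n+" narrow",(.5235,-.323),.035,.115,.135);fit(P,d,n+" wide",(.444,-.317),.035,.1,.115);fit(P,d,n+" knob",(.617,.022),.02,.042,.056)
a=cv2.imread("pics/side1.png")[150:400,200:520]; cv2.imwrite("pics/c3.png",cv2.resize(a,None,fx=2.3,fy=2.3))
E
```

```text
16.45 [0.6174 0.021  0.13  ]
weigh wrist 1897 (array([0.6155, 0.023 , 0.0376]), array([618.,  23.]))
knob 296 (array([0.6172, 0.023 , 0.0491]), array([617.8,  22.9]))
top square 178 (array([ 0.6056, -0.3318,  0.0998]), array([ 606.2, -332. ]))
top narrow 132 (array([ 0.524 , -0.3211,  0.1215]), array([ 523.9, -320.9]))
top wide 328 (array([ 0.444 , -0.314 ,  0.1061]), array([ 444., -314.]))
top knob 0 False
side square 248 (array([ 0.6056, -0.3346,  0.1009]), array([ 606.3, -334.3]))
side narrow 183 (array([ 0.5236, -0.3246,  0.1226]), array([ 523.8, -323.7]))
side wide 451 (array([ 0.4441, -0.3177,  0.1065]), array([ 444. , -316.6]))
side knob 25 (array([0.6179, 0.0193, 0.0485]), array([616.5,  21.6]))
```

View pics/c3.png

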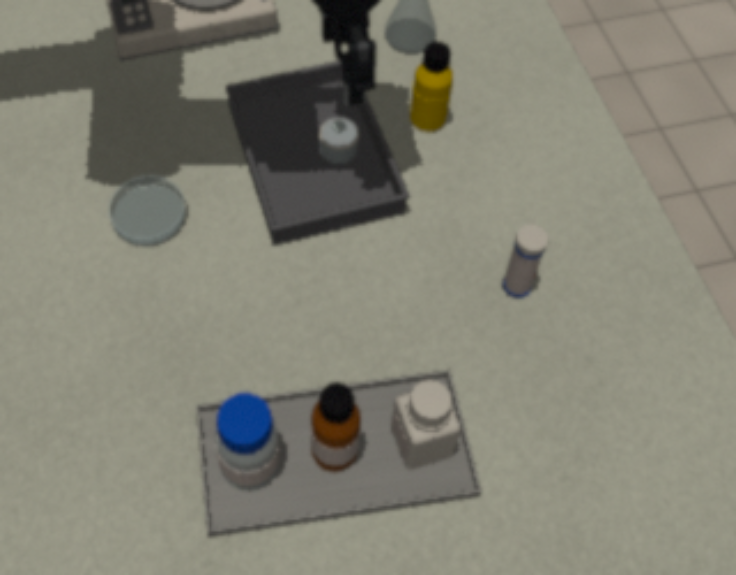

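View pics/w3.png

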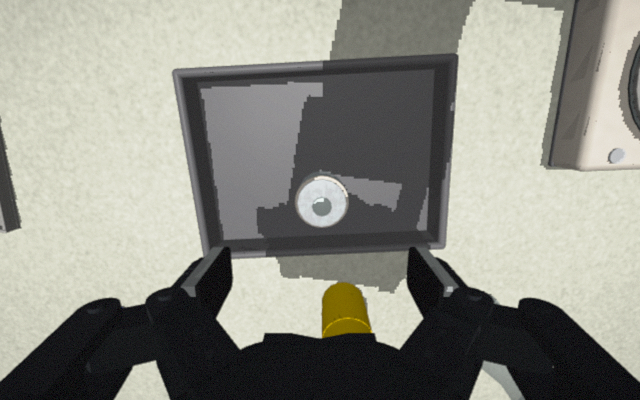

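All three bottles stand in the steel tray: blue at about (245,440), amber at (337,425) and white at (428,420). The wrist picture shows the weighing bottle centred between the fingers at (321,203).

Call:
{"api": "move_arm", "payload": {"jaw": [8.5,8.5,8.5,8.5,7,7,7,7,7,7,7], "dp": [[0,0.1,2],[0,0,2],[0,0,2],[0,0,2],[0,0,1.5],[0,0,1],[0,0,0.8],[0,0,0.5],[0,0,0.3],[0,0,0],[0,0,0]], "turn": [[0,0,0],[0,0,0],[0,0,0],[0,0,0],[0,0,0],[0,0,0],[0,0,0],[0,0,0],[0,0,0],[0,0,0],[0,0,0]]}}

```text
time_s: 17.52
position: [0.6183, 0.0226, 0.01]
tool_rot: [[-1.0, -0.0, 0.001], [-0.0, 1.0, -0.0], [-0.001, -0.0, -1.0]]
ft_force: [-0.3, 0.6, 0.2]
grip_width: 0.0699
gripper_force: 0.0
```

Call:
{"api": "move_arm", "payload": {"jaw": [6,5.5,5,4,4,4,4,4,4,4], "dp": [[0,0,0],[0,0,0],[0,0,0],[0,0,0],[0,0,0],[0,0,0],[0,0,0],[0,0,0],[0,0,0],[0,0,0]], "turn": [[0,0,0],[0,0,0],[0,0,0],[0,0,0],[0,0,0],[0,0,0],[0,0,0],[0,0,0],[0,0,0],[0,0,0]], "force": 35}}

```text
time_s: 18.35
position: [0.6181, 0.0227, 0.0099]
tool_rot: [[-1.0, -0.0, 0.001], [-0.0, 1.0, -0.0], [-0.001, -0.0, -1.0]]
ft_force: [-2.0, -0.6, 5.6]
grip_width: 0.0426
gripper_force: 35.8
```

Call:
{"api": "move_arm", "payload": {"jaw": [4,4,4,4,4,4,4,4,4,4,4,4], "dp": [[0,0,-1],[0,0,-2],[0,0,-2],[0,0.5,-1.5],[0.4,1.2,-1],[0.8,2.2,0],[1.2,3,0],[1.2,3,0],[1.2,3,0],[1.2,3,0],[1.2,3,0],[1,2.8,0]], "turn": [[0,0,0],[0,0,0],[0,0,0],[0,0,0],[0,0,0],[0,0,0],[0,0,0],[0,0,0],[0,0,0],[0,0,0],[0,0,0],[0,0,0]]}}

```text
time_s: 19.35
position: [0.5341, 0.2418, 0.0844]
tool_rot: [[-1.0, -0.001, -0.001], [-0.001, 1.0, -0.0], [0.001, -0.0, -1.0]]
ft_force: [-0.2, 1.0, -0.5]
grip_width: 0.0427
gripper_force: 35.7
```

Call:
{"api": "move_arm", "payload": {"jaw": [4,4,4,4,4,4,4,4,4,4,4], "dp": [[0.9,2.4,0],[0.7,1.8,0],[0.4,0.9,0],[0.1,0.3,0],[0,0,0.5],[0,0,0.8],[0,0,0.5],[0,0,0.2],[0,0,0.1],[0,0,0],[0,0,0]], "turn": [[0,0,0],[0,0,0],[0,0,0],[0,0,0],[0,0,0],[0,0,0],[0,0,0],[0,0,0],[0,0,0],[0,0,0],[0,0,0]]}}

```text
time_s: 20.27
position: [0.5151, 0.2934, 0.0634]
tool_rot: [[-1.0, 0.0, 0.0], [0.0, 1.0, 0.0], [-0.0, 0.0, -1.0]]
ft_force: [-0.2, -0.4, 0.0]
grip_width: 0.043
gripper_force: 35.7
```

```bash
python3 - <<'E'
from h import *
s=observe();print(s["time_s"],s["position"].round(4),s["ft_force"].round(2))
for n in ("wrist","side"):
    im,d=grab(n);P=cloud(n,d);cv2.imwrite(f"pics/{n}4.png",im[...,::-1])
    m=(d>0)&(P[...,2]>.05)&(P[...,2]<.059)&(np.hypot(P[...,0]-.515,P[...,1]-.294)<.075)
    r=cams.outline_of(n,"balance_pan")
    for k in r[:1]:
        q=P[k["mask"]&m]; print(n,k["p"],len(q),q.min(0).round(4),q.max(0).round(4),np.percentile(q,[1,99],axis=0).round(4).tolist())
    q=P[(d>0)&(P[...,2]>.085)&(P[...,2]<.11)&(np.hypot(P[...,0]-.515,P[...,1]-.294)<.018)]
    print("knob",len(q),len(q) and (q.mean(0).round(4),q[:,2].max()))
E
```

```text
20.2667 [0.5151 0.2934 0.0634] [-0.17 -0.42  0.05]
wrist 0.88 19799 [0.4554 0.2375 0.05  ] [0.5745 0.3579 0.0588] [[0.4575, 0.2412, 0.0515], [0.5692, 0.3534, 0.0565]]
knob 4772 (array([0.5129, 0.294 , 0.094 ]), np.float64(0.10425164265662498))
side 0.58 589 [0.4571 0.2341 0.0501] [0.5728 0.3443 0.0587] [[0.4597, 0.2378, 0.0504], [0.5704, 0.3379, 0.0582]]
knob 13 (array([0.5017, 0.2958, 0.0907]), np.float64(0.09348997466249698))
```

View pics/wrist4.png

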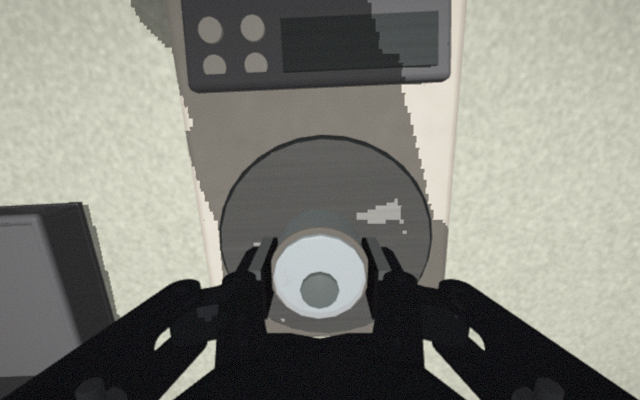

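The bottle is held over the middle of the pan: bottle at (320,275), pan circle from column 220 to 432. About 3 mm is left to the surface, so I'll lower it gently.

Call:
{"api": "move_arm", "payload": {"jaw": [4,4,4,4,4,4], "dp": [[0,0.15,0],[0,0,0.1],[0,0,0.05],[0,0,0.05],[0,0,0],[0,0,0]], "turn": [[0,0,0],[0,0,0],[0,0,0],[0,0,0],[0,0,0],[0,0,0]]}}

```text
time_s: 20.97
position: [0.5149, 0.2951, 0.0613]
tool_rot: [[-1.0, -0.0, -0.0], [-0.0, 1.0, -0.0], [0.0, -0.0, -1.0]]
ft_force: [0.2, 0.7, -0.9]
grip_width: 0.0429
gripper_force: 35.7
```

Call:
{"api": "move_arm", "payload": {"jaw": [4,4,4,4], "dp": [[0,0,0.05],[0,0,0.03],[0,0,0],[0,0,0]], "turn": [[0,0,0],[0,0,0],[0,0,0],[0,0,0]]}}

```text
time_s: 21.3
position: [0.515, 0.2952, 0.061]
tool_rot: [[-1.0, -0.0, 0.0], [-0.0, 1.0, 0.0], [-0.0, 0.0, -1.0]]
ft_force: [-1.7, -1.9, 4.8]
grip_width: 0.0428
gripper_force: 36.2
```

Contact is felt at about 5 N. Now release and rise.

Call:
{"api": "move_arm", "payload": {"jaw": [4.8,5.2,5.6,6.2,7,8,8.5,8.5,8.5,8.5,8.5], "dp": [[0,0,0],[0,0,0],[0,0,0],[0,0,0],[0,0,0],[0,0,0],[0,0,-1],[0,0,-2],[0,0,-2],[0,0,-2],[0,0,-1]], "turn": [[0,0,0],[0,0,0],[0,0,0],[0,0,0],[0,0,0],[0,0,0],[0,0,0],[0,0,0],[0,0,0],[0,0,0],[0,0,0]]}}

```text
time_s: 22.22
position: [0.5157, 0.2954, 0.1437]
tool_rot: [[-1.0, -0.0, 0.004], [-0.0, 1.0, 0.001], [-0.004, 0.001, -1.0]]
ft_force: [-0.1, -0.0, 0.1]
grip_width: 0.0851
gripper_force: 0.0
```

```bash
python3 - <<'E'
from h import *
s=observe();print(s["time_s"],s["position"].round(4))
im,d=grab("wrist");P=cloud("wrist",d);cv2.imwrite("pics/w5.png",im[...,::-1])
h=np.hypot(P[...,0]-.515,P[...,1]-.295)
q=P[(d>0)&(P[...,2]>.095)&(P[...,2]<.107)&(h<.02)];print("knob",len(q),q.mean(0).round(4))
q=P[(d>0)&(P[...,2]>.08)&(P[...,2]<.093)&(h<.03)];print("stopper",len(q),q.mean(0).round(4),cv2.minEnclosingCircle((q[:,:2]*1000).astype(np.float32)))
for k in cams.outline_of("wrist","balance_pan")[:1]:
    q=P[k["mask"]&(d>0)&(P[...,2]>.05)&(P[...,2]<.059)&(h<.075)]; print(np.percentile(q,[.5,99.5],axis=0).round(4).tolist())
E
```

```text
22.2167 [0.5157 0.2954 0.1437]
knob 411 [0.5142 0.2959 0.1004]
stopper 2537 [0.5123 0.2959 0.0891] ((515.0846557617188, 295.9156188964844), 22.833078384399414)
[[0.4575, 0.2401, 0.0519], [0.5718, 0.3547, 0.0576]]
```

View pics/w5.png

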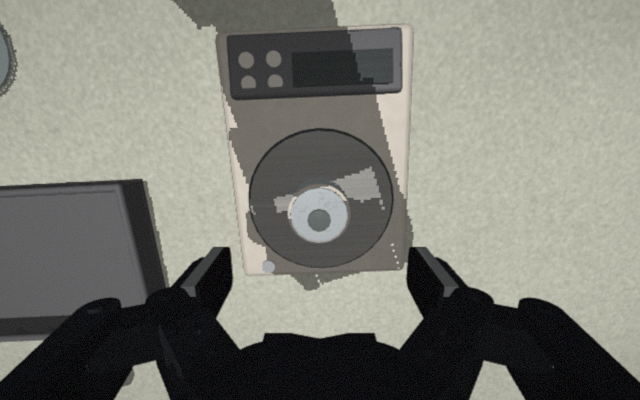

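The weighing bottle stands at (319,217), upright near the centre of the pan. Its 3-D centre is within 2 mm of the pan's. Now the wide bottle goes back.

Call:
{"api": "move_arm", "payload": {"jaw": [8.5,8.5,8.5,8.5,8.5,8.5,8.5,8.5,8.5,8.5,8.5,8.5], "dp": [[0.1,-1.2,0],[0.2,-2.5,0],[0.45,-3.8,0],[0.45,-3.8,0],[0.45,-3.8,0],[0.45,-3.8,0],[0.45,-3.8,0],[0.45,-3.8,0],[0.45,-3.8,0],[0.45,-3.8,0],[0.45,-3.8,0],[0.45,-3.8,0]], "turn": [[0,0,0],[0,0,0],[0,0,0],[0,0,0],[0,0,0],[0,0,0],[0,0,0],[0,0,0],[0,0,0],[0,0,0],[0,0,0],[0,0,0]]}}

```text
time_s: 23.32
position: [0.4652, -0.1238, 0.1394]
tool_rot: [[-1.0, 0.0, -0.002], [0.0, 1.0, 0.001], [0.002, 0.001, -1.0]]
ft_force: [1.1, -0.9, 0.7]
grip_width: 0.0852
gripper_force: 0.0
```

Call:
{"api": "move_arm", "payload": {"jaw": [8.5,8.5,8.5,8.5,8.5,8.5,8.5,8.5,8.5,8.5,8.5,8.5], "dp": [[0.45,-3.8,0],[0.45,-3.8,0],[0.45,-3.8,0],[0.4,-3.4,0],[0.3,-2.6,0],[0.2,-1.5,0],[0,-0.7,0.5],[0,0,1.5],[0,0,2],[0,0,1],[0,0,0.5],[0,0,0]], "turn": [[0,0,0],[0,0,0],[0,0,0],[0,0,0],[0,0,0],[0,0,0],[0,0,0],[0,0,0],[0,0,0],[0,0,0],[0,0,0],[0,0,0]]}}

```text
time_s: 24.32
position: [0.4442, -0.3168, 0.0845]
tool_rot: [[-1.0, -0.001, -0.002], [-0.001, 1.0, 0.002], [0.002, 0.002, -1.0]]
ft_force: [-0.3, -0.0, -0.2]
grip_width: 0.085
gripper_force: 0.0
```

Call:
{"api": "move_arm", "payload": {"jaw": [7,4,4,4,4,4,4,4,4], "dp": [[0,0,0],[0,0,0],[0,0,0],[0,0,0],[0,0,0],[0,0,0],[0,0,0],[0,0,0],[0,0,0]], "turn": [[0,0,0],[0,0,0],[0,0,0],[0,0,0],[0,0,0],[0,0,0],[0,0,0],[0,0,0],[0,0,0]], "force": 50}}

```text
time_s: 25.07
position: [0.4449, -0.3179, 0.0866]
tool_rot: [[-1.0, -0.0, 0.001], [-0.0, 1.0, -0.001], [-0.001, -0.001, -1.0]]
ft_force: [-0.7, 2.1, 6.1]
grip_width: 0.0452
gripper_force: 50.5
```

Call:
{"api": "move_arm", "payload": {"jaw": [4,4,4,4,4,4,4,4,4,4,4,4], "dp": [[0,0,-1],[0,0,-2],[0,0,-2],[-0.4,1,-1.5],[-0.8,2,-1.1],[-1.3,3.1,0],[-1.5,3.6,0],[-1.5,3.6,0],[-1.5,3.6,0],[-1.5,3.6,0],[-1.5,3.6,0],[-1.5,3.6,0]], "turn": [[0,0,0],[0,0,0],[0,0,0],[0,0,0],[0,0,0],[0,0,0],[0,0,0],[0,0,0],[0,0,0],[0,0,0],[0,0,0],[0,0,0]]}}

```text
time_s: 26.07
position: [0.5598, -0.0389, 0.1624]
tool_rot: [[-1.0, -0.0, 0.001], [-0.0, 1.0, -0.0], [-0.001, -0.0, -1.0]]
ft_force: [0.1, -0.9, -1.9]
grip_width: 0.0451
gripper_force: 51.5
```

Call:
{"api": "move_arm", "payload": {"jaw": [4,4,4,4,4,4,4,4,4,4,4,4], "dp": [[-1.5,3.6,0],[-1.5,3.4,0],[-1.3,2.9,0],[-0.7,1.8,0.5],[-0.25,0.6,1.5],[0,0,2],[0,0,1.8],[0,0,1],[0,0,0.6],[0,0,0],[0,0,0],[0,0,0]], "turn": [[0,0,0],[0,0,0],[0,0,0],[0,0,0],[0,0,0],[0,0,0],[0,0,0],[0,0,0],[0,0,0],[0,0,0],[0,0,0],[0,0,0]]}}

```text
time_s: 27.07
position: [0.6122, 0.082, 0.0883]
tool_rot: [[-1.0, -0.0, 0.001], [-0.0, 1.0, -0.0], [-0.001, -0.0, -1.0]]
ft_force: [-0.3, 0.5, -1.6]
grip_width: 0.0454
gripper_force: 51.4
```

Call:
{"api": "move_arm", "payload": {"jaw": [4,4,5.3,6.2,7.5,8.5,8.5,8.5,8.5,8.5,8.5,8.5], "dp": [[0,0,0.1],[0,0,0],[0,0,0],[0,0,0],[0,0,0],[0,0,-0.5],[0,0,-1.5],[0,0,-2],[0.2,-1.2,-1.5],[0.5,-2.5,0],[0.8,-3.6,0],[0.8,-3.6,0]], "turn": [[0,0,0],[0,0,0],[0,0,0],[0,0,0],[0,0,0],[0,0,0],[0,0,0],[0,0,0],[0,0,0],[0,0,0],[0,0,0],[0,0,0]]}}

```text
time_s: 28.07
position: [0.5887, -0.0275, 0.1422]
tool_rot: [[-1.0, -0.002, 0.001], [-0.002, 1.0, -0.0], [-0.001, -0.0, -1.0]]
ft_force: [0.4, -0.4, -0.2]
grip_width: 0.0849
gripper_force: 0.0
```

Call:
{"api": "move_arm", "payload": {"jaw": [8.5,8.5,8.5,8.5,8.5,8.5,8.5,8.5,7,7,7,7], "dp": [[0.8,-3.6,0],[0.8,-3.6,0],[0.8,-3.6,0],[0.8,-3.6,0],[0.8,-3.6,0],[0.8,-3.6,0],[0.7,-3.2,0],[0.5,-2.4,0],[0.4,-1.6,0],[0.2,-0.8,0],[0,0,0.5],[0,0,1.5]], "turn": [[0,0,0],[0,0,0],[0,0,0],[0,0,0],[0,0,0],[0,0,0],[0,0,0],[0,0,0],[0,0,0],[0,0,0],[0,0,0],[0,0,0]]}}

```text
time_s: 29.07
position: [0.524, -0.3226, 0.123]
tool_rot: [[-1.0, -0.001, 0.003], [-0.001, 1.0, -0.002], [-0.003, -0.002, -1.0]]
ft_force: [1.3, -0.2, 1.5]
grip_width: 0.0695
gripper_force: 0.0
```

Call:
{"api": "move_arm", "payload": {"jaw": [7,7,7,2,2,2,2,2,2,2,2,2], "dp": [[0,0,1.2],[0,0,0.7],[0,0,0.3],[0,0,0],[0,0,0],[0,0,0],[0,0,0],[0,0,0],[0,0,0],[0,0,0],[0,0,0],[0,0,0]], "turn": [[0,0,0],[0,0,0],[0,0,0],[0,0,0],[0,0,0],[0,0,0],[0,0,0],[0,0,0],[0,0,0],[0,0,0],[0,0,0],[0,0,0]]}}

```text
time_s: 30.07
position: [0.5233, -0.3228, 0.1005]
tool_rot: [[-1.0, -0.0, 0.001], [-0.0, 1.0, -0.001], [-0.001, -0.001, -1.0]]
ft_force: [-0.2, 2.1, 5.9]
grip_width: 0.0276
gripper_force: 49.2
```

Call:
{"api": "move_arm", "payload": {"jaw": [2,2,2,2,2,2,2,2,2,2,2,2], "dp": [[0,0,-1],[0,0,-2],[0,0,-2],[0,1,-1.5],[-0.4,2,-1.1],[-0.4,3,0],[-0.4,3.5,0],[-0.4,3.5,0],[-0.4,3.5,0],[-0.4,3.5,0],[-0.4,3.5,0],[-0.4,3,0]], "turn": [[0,0,0],[0,0,0],[0,0,0],[0,0,0],[0,0,0],[0,0,0],[0,0,0],[0,0,0],[0,0,0],[0,0,0],[0,0,0],[0,0,0]]}}

```text
time_s: 31.07
position: [0.5547, -0.0557, 0.176]
tool_rot: [[-1.0, -0.001, -0.0], [-0.001, 1.0, 0.0], [0.0, 0.0, -1.0]]
ft_force: [1.4, -1.1, -1.2]
grip_width: 0.0272
gripper_force: 49.6
```

Call:
{"api": "move_arm", "payload": {"jaw": [2,2,2,2,2,2,2,2,2,2], "dp": [[-0.1,3,0],[0,2.5,0.5],[0,1.5,1.5],[0,0.8,2],[0,0,1.9],[0,0,1],[0,0,0.5],[0,0,0],[0,0,0],[0,0,0]], "turn": [[0,0,0],[0,0,0],[0,0,0],[0,0,0],[0,0,0],[0,0,0],[0,0,0],[0,0,0],[0,0,0],[0,0,0]]}}

```text
time_s: 31.9
position: [0.5562, 0.0197, 0.1022]
tool_rot: [[-1.0, 0.0, 0.001], [0.0, 1.0, -0.0], [-0.001, -0.0, -1.0]]
ft_force: [0.1, 0.0, -0.5]
grip_width: 0.0275
gripper_force: 49.6
```

Call:
{"api": "move_arm", "payload": {"jaw": [2,2,4,5.5,7,8.5,8.5,8.5,8.5,8.5,8.5,8.5], "dp": [[0,0,0.05],[0,0,0],[0,0,0],[0,0,0],[0,0,0],[0,0,-1],[0,0,-1.5],[-0.1,-1,-1.5],[-0.3,-2.2,0],[-0.5,-3.4,0],[-0.5,-3.4,0],[-0.5,-3.4,0]], "turn": [[0,0,0],[0,0,0],[0,0,0],[0,0,0],[0,0,0],[0,0,0],[0,0,0],[0,0,0],[0,0,0],[0,0,0],[0,0,0],[0,0,0]]}}

```text
time_s: 32.9
position: [0.5752, -0.1152, 0.1421]
tool_rot: [[-1.0, -0.001, 0.001], [-0.001, 1.0, -0.0], [-0.001, -0.0, -1.0]]
ft_force: [0.7, -0.9, 0.0]
grip_width: 0.0851
gripper_force: 0.0
```

Call:
{"api": "move_arm", "payload": {"jaw": [8.5,8.5,8.5,8.5,8.5,8.5,8.5,8,8,8,8,8], "dp": [[-0.5,-3.5,0],[-0.5,-3.5,0],[-0.5,-3.5,0],[-0.5,-3.5,0],[-0.4,-3.2,0],[-0.3,-2.4,0],[-0.15,-1.4,0],[0,-0.6,0.5],[0,0,1.5],[0,0,2],[0,0,1.2],[0,0,0.7]], "turn": [[0,0,0],[0,0,0],[0,0,0],[0,0,0],[0,0,0],[0,0,0],[0,0,0],[0,0,0],[0,0,0],[0,0,0],[0,0,0],[0,0,0]]}}

```text
time_s: 33.9
position: [0.603, -0.3286, 0.0805]
tool_rot: [[-1.0, -0.001, -0.002], [-0.001, 1.0, 0.002], [0.002, 0.002, -1.0]]
ft_force: [-0.0, 0.1, 0.6]
grip_width: 0.0803
gripper_force: 0.0
```

Call:
{"api": "move_arm", "payload": {"jaw": [7,7,3,3,3,3,3,3,3,3,3,3], "dp": [[0,0,0.2],[0,0,0],[0,0,0],[0,0,0],[0,0,0],[0,0,0],[0,0,0],[0,0,0],[0,0,0],[0,0,0],[0,0,0],[0,0,0]], "turn": [[0,0,0],[0,0,0],[0,0,0],[0,0,0],[0,0,0],[0,0,0],[0,0,0],[0,0,0],[0,0,0],[0,0,0],[0,0,0],[0,0,0]]}}

```text
time_s: 34.9
position: [0.6039, -0.3302, 0.0812]
tool_rot: [[-1.0, -0.0, 0.002], [-0.0, 1.0, -0.001], [-0.002, -0.001, -1.0]]
ft_force: [-0.3, 0.2, 6.0]
grip_width: 0.0345
gripper_force: 49.7
```

Call:
{"api": "move_arm", "payload": {"jaw": [3,3,3,3,3,3,3,3,3,3,3,3], "dp": [[0,0,-1],[0,0,-2],[0,0,-2],[0,1,-1.5],[-0.2,2,-1.1],[-0.2,3,0],[-0.2,3.4,0],[-0.2,3.4,0],[-0.2,3.4,0],[-0.2,3.4,0],[-0.1,3.4,0],[0,2.8,0]], "turn": [[0,0,0],[0,0,0],[0,0,0],[0,0,0],[0,0,0],[0,0,0],[0,0,0],[0,0,0],[0,0,0],[0,0,0],[0,0,0],[0,0,0]]}}

```text
time_s: 35.9
position: [0.6159, -0.0687, 0.1564]
tool_rot: [[-1.0, -0.001, -0.0], [-0.001, 1.0, 0.001], [0.0, 0.001, -1.0]]
ft_force: [0.6, 0.1, -1.2]
grip_width: 0.0346
gripper_force: 50.0
```

Call:
{"api": "move_arm", "payload": {"jaw": [3,3,3,3,3,3,3,3,3], "dp": [[0,2,0],[0,1.5,0],[0,0,1.5],[0,0,2],[0,0,2],[0,0,1.4],[0,0,0.5],[0,0,0],[0,0,0]], "turn": [[0,0,0],[0,0,0],[0,0,0],[0,0,0],[0,0,0],[0,0,0],[0,0,0],[0,0,0],[0,0,0]]}}

```text
time_s: 36.65
position: [0.6165, -0.0369, 0.0825]
tool_rot: [[-1.0, 0.0, 0.0], [0.0, 1.0, -0.0], [-0.0, -0.0, -1.0]]
ft_force: [1.0, -0.4, -1.7]
grip_width: 0.0343
gripper_force: 50.0
```

Lower 1 mm, release, rise and move towards the robot, clear of the views.

Call:
{"api": "move_arm", "payload": {"jaw": [3,3,4.5,5.5,7,8.5,8.5,8.5,8.5,8.5,8.5,8.5], "dp": [[0,0,0.1],[0,0,0],[0,0,0],[0,0,0],[0,0,0],[0,0,-1],[0,0,-2],[0,0,-2],[0,0,-2],[0,0,-2],[0,-2,-2],[0,-3,-1]], "turn": [[0,0,0],[0,0,0],[0,0,0],[0,0,0],[0,0,0],[0,0,0],[0,0,0],[0,0,0],[0,0,0],[0,0,0],[0,0,0],[0,0,0]]}}

```text
time_s: 37.65
position: [0.6171, -0.0855, 0.2048]
tool_rot: [[-1.0, -0.004, 0.004], [-0.004, 1.0, -0.001], [-0.004, -0.001, -1.0]]
ft_force: [0.7, 0.7, -0.6]
grip_width: 0.0849
gripper_force: 0.0
```

Call:
{"api": "move_arm", "payload": {"jaw": [8.5,8.5,8.5,8.5,8.5,8.5,8.5,8.5,8.5,8.5,8.5,8.5], "dp": [[1,-3.5,0],[1.5,-3.5,0],[1.5,-3.5,0],[1.5,-3.5,0],[1.5,-3.5,0],[1.5,-3.5,0],[1,-2.5,0],[0.5,-1.2,0],[0,0,0],[0,0,0],[0,0,0],[0,0,0]], "turn": [[0,0,0],[0,0,0],[0,0,0],[0,0,0],[0,0,0],[0,0,0],[0,0,0],[0,0,0],[0,0,0],[0,0,0],[0,0,0],[0,0,0]]}}

```text
time_s: 38.65
position: [0.5172, -0.3324, 0.2013]
tool_rot: [[-1.0, -0.002, 0.0], [-0.002, 1.0, 0.0], [-0.0, 0.0, -1.0]]
ft_force: [-0.4, 0.4, 0.1]
grip_width: 0.0849
gripper_force: 0.0
```

```bash
cat > chk.py <<'E'
from h import *
s=observe();print(s["time_s"],s["position"].round(4))
def fit(P,n,c,r,z0,z1):
    q=P[(np.hypot(P[...,0]-c[0],P[...,1]-c[1])<r)&(P[...,2]>z0)&(P[...,2]<z1)]
    print(n,len(q), len(q)>5 and (q.mean(0).round(4), np.round(cv2.minEnclosingCircle((q[:,:2]*1000).astype(np.float32))[0],1)))
for n in("top","side"):
    im,d=grab(n);cv2.imwrite(f"pics/{n}9.png",im[...,::-1])
    for t,P in (("start",cloud(n,np.load(f"{n}0.npy"))),("end",cloud(n,d))):
        fit(P,n+t+" wide",(.611,.083),.035,.099,.125);fit(P,n+t+" narrow",(.556,.02),.03,.116,.14);fit(P,n+t+" square",(.618,-.039),.03,.095,.115)
    fit(P,n+" weigh",(.515,.295),.03,.08,.105)
a=cv2.imread("pics/side9.png")[100:300,220:460]; cv2.imwrite("pics/c9.png",cv2.resize(a,None,fx=3,fy=3,interpolation=cv2.INTER_CUBIC))
E
python3 chk.py
```

```text
38.65 [ 0.5172 -0.3324  0.2013]
topstart wide 322 (array([0.6113, 0.0837, 0.1076]), array([611.3,  83.6]))
topstart narrow 127 (array([0.5561, 0.0207, 0.1232]), array([556.2,  20.8]))
topstart square 179 (array([ 0.6184, -0.0391,  0.1011]), array([618.5, -38.9]))
topend wide 323 (array([0.6115, 0.0841, 0.1073]), array([611.5,  83.9]))
topend narrow 127 (array([0.5567, 0.0205, 0.1233]), array([556.9,  20.1]))
topend square 180 (array([ 0.6191, -0.0397,  0.1008]), array([619.2, -39.7]))
top weigh 292 (array([0.5148, 0.293 , 0.0896]), array([514.8, 294.4]))
sidestart wide 225 (array([0.6108, 0.0798, 0.1069]), array([611.1,  82.7]))
sidestart narrow 103 (array([0.556 , 0.0174, 0.1226]), array([556.2,  19.8]))
sidestart square 150 (array([ 0.6182, -0.042 ,  0.1014]), array([618.6, -39.9]))
sideend wide 0 False
sideend narrow 0 False
sideend square 0 False
side weigh 149 (array([0.514 , 0.287 , 0.0886]), array([514.4, 290.6]))
```

View pics/c9.png

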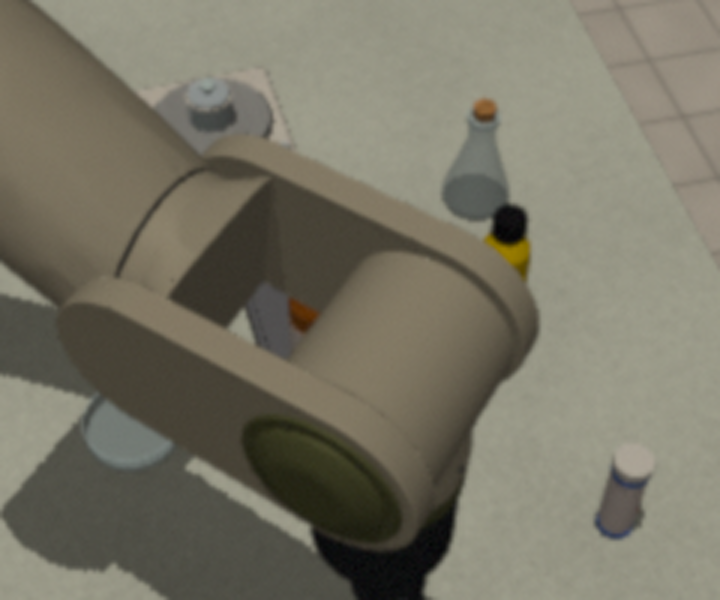

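The arm blocks the side view, but the top camera shows all three bottles within 1 mm of their start spots, upright at full cap height. The weighing bottle stands on the pan at (210,100), and the bystanders have not moved. Handing in.

```bash
python3 -c "
from rig import ticket
print(ticket.close_job())"
```

```text
the job is handed in; nothing more can be done
None
```

The job is handed in: by the final top-camera check, the three reagent bottles are back upright within about 1 mm of their start spots and the weighing bottle stands let go within about 2 mm of the pan's middle; the bystanders were left untouched and the hand-in returned no verdict.

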